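# Load the wax mould and set the press-turn regulator

## Task

Take the aluminium wax mould with the red stripe out of the wooden rack (you will have to set it down and change your grip) and lower it gently into the blue guide channel of the injection stand, upright, with its brass inlet pushed right up against the nozzle. Then press the sprung black knob down, turn it clockwise from the red mark to the green mark and let it spring fully back up there. Leave the blue-striped mould, the jar and the black soldering block where they are.

Things in the scene. Friction and masses are not known exactly. Their poses are not given: they have to be found in the camera images.
- red_mould: Loose aluminium block, 66 (x) x 44 (y) x 60 (z) mm, 0.33 to 0.6 kg, red stripe round it 20 mm from its middle towards +x, the end with the flush brass inlet. Origin: centre of its underside, z up. It starts upright in one of the rack's two places, standing 8 mm above the table, where the rack's walls cover its two ends: there it can only be held across y (44 mm).
- inlet (a point): Centre of the red mould's inlet: on its +x end face, 15 mm above its underside.
- blue_mould: The same kind of mould with a blue stripe, in the other rack place: leave it there.
- rack: Fixed wooden rack, left or right of the stand: base 100 (x) x 230 (y) x 8 (z) mm, origin at the centre of its underside. Two places, y = +55 and -55 mm, x = 0; each has two upright walls 44 mm wide (y), 8 mm thick, 72 mm apart along x, 78 mm above the table (10 mm above the moulds). Open on the y sides; 66 mm free between the two moulds.
- stand: Fixed injection stand: dark steel base 210 (x) x 255 (y) x 12 (z) mm, origin at the centre of its underside. Guide channel along x at y = +65 mm; grey console 100 x 100 mm, top 52 mm above the table, at y = -75 mm, carries the knob, with a red and a green mark round it.
- channel (a point): Middle of the channel's floor, 12 mm above the table, axes as the stand's. Two blue walls, 50 mm long (x), 50 mm apart inside, 82 mm above the table (10 mm above a mould in it): in it a mould can only be held by its ends (66 mm apart). Open at both ends. A mould fully home has its origin here and +x along the stand's +x.
- nozzle (a point): Tip of the brass nozzle, 10 mm wide, pointing to the stand's -x, 33 mm from the channel's middle, 27 mm above the table. The grey block behind it (46 to 86 mm from the channel's middle, 50 mm wide) rises 40 mm above the table: fingers holding a mould's ends must stay above it.
- knob_grip (a point): Point on the knob's vertical axis, 8 mm below the top of its grip bar. The bar is 60 (x) x 16 (y) x 28 (z) mm and stands on a 64 mm disc; with the knob up the disc's top is 72 mm and the bar's top 100 mm above the table. Axes turn with the knob: x along the bar, towards the white pointer.
- knob (a joint): Turn of the knob in rad, clockwise seen from above; at 0 the pointer lies along the stand's +x axis. With the knob up it is locked either in the red place (0 to 0.25, where it starts) or in the green place (1.15 to 1.40, the end stop). Between them it turns only while pressed down more than 6.5 mm, and cannot spring up. Friction 0.02 N m.
- press (a joint): How far the knob is pressed down, in m: 0 up, 0.009 fully down (held by a stop). Spring: 4 N to start, 11 N fully down.
- jar: Bystander: glass jar with blue lid, 64 mm in diameter, 85 mm tall, origin under its centre. It stands with the soldering block beyond the gap between rack and stand; the table in that gap, on the robot's side of both (up to 0.55 m from the base), is clear.
- solder_block: Bystander: black soldering block 110 (x) x 50 (y) x 30 (z) mm, origin under its centre.
Things that resemble listed ones, but are neither listed nor needed, are in the scene too. What is shaped like the red_mould but orange is not meant.

How it is judged:
By the outcome, as a careful person would: the job done as asked, in the order asked, and still so for the second after the job is handed in, with the robot touching nothing.
It also fails if it takes over 72 s, if anything falls off the work surface, if the arm or the gripper's body presses on something with over 40 N, if the wrist force passes 120 N, or if a joint passes its speed limit or range.

## Robot

A 7-joint arm with a two-finger parallel gripper is mounted at the origin on the work surface. World frame = base frame: x ahead of the robot, y to its left, z up, the work surface at z = 0. Lengths are in m, angles in rad, forces in N, time in s.
With the tool pointing down it reaches from about 0.425 to 0.875 m from the base axis. Payload 4.7 kg.
Tool frame: the origin (TCP) lies between the finger pads; the fingertips stand 11 mm ahead of it and the grasp point (between the pads) lies 8 mm behind it (bot.tip_extent is the distance from the TCP to the fingertips, in m); z points along the fingers, y is the line along which they close (so a half turn about z gives the same grasp; the last joint's range is limited). The gripper opens to 87 mm and grips with 3 to 60 N. Pads are 19 mm wide; open, the fingers measure 117 mm over their backs; the gripper's body (75 mm by 190 mm) begins 51 mm behind the grasp point.
Start: joints at [-1.29, 0.321, -0.07, 1.45, 0.023, 1.371, -0.057], TCP at [0.171, 0.627, 0.234] pointing down, gripper open.
Joint ranges: [-2.86, 2.86], [-0.3, 2.09], [-1.38, 1.24], [0.06, 2.45], [-1.56, 4.7], [0.09, 2.05], [-2.69, 2.69]. Speed limits (rad/s): [2.57, 2.57, 3.14, 3.14, 3.14, 3.14, 3.14].

## Interface

Orientations are given as [roll, pitch, yaw] about the fixed x, y, z axes, in that order (R = Rz(yaw) Ry(pitch) Rx(roll)).
In Python, from plant import bot, jaws, cams, finder, get_clock, get_q, get_joint_vel, get_tau, get_eef_pos, get_orientation, get_force, get_torque, get_grip_width, get_grasp_force gives the robot as it stands. Calls block until the motion is done:
- bot.move_to(position, orientation): joint-space move of the TCP to a pose.
- bot.move_l(position, rot=None, v=0.15): straight line of the TCP; rot=None keeps the orientation; v is the mean speed in m/s.
- bot.movej(angles): joint-space move.
- jaws.gripper_open() and jaws.gripper_close(): open the fingers fully, or close them until they stop; the grip force is fixed at half the most.
- bot.pause(seconds).
- bot.ik(position, orientation): joint angles nearest the present ones, or None.
- cams.capture(name): name is "scene" or "side" or "wrist"; returns the picture (384x512x3 uint8, blue, green, red); there is no depth.
- cams.camera_params(name): a dict with "fx", "fy", "cx", "cy" (pixels), "k1" (the pictures are not rectified: a ray, as slopes to the right and down, at radius r is drawn at 1 + k1 r^2 times it, then the intrinsics apply), "pose" (4x4, takes a point from camera to world coordinates). Camera axes: x right, y down, z forward; pixel columns grow to the right and rows downward; lengths in m; the calibration is good to about 2 mm. A picture is of the moment at which its call begins: read the wrist's pose just before it. camera_params takes no time and is no camera call; for the wrist camera it gives the pose at the moment of the call.
A pose or a line that the arm cannot do raises bot.PlanningError and nothing moves.
- bot.sign_off(): hands the job in; it is judged then, once.
Trained networks look in the newest picture that a camera, given by its name, has taken for a name from the list of things; names that differ only in an ending like _2 or _b are one class to them, and where a whole thing is asked for, a point or a joint stands for the part that bears it (a point fixed in the world has none). Each returns a list of dicts, best first, with "conf" (0 to 1); they miss things now and then, are a little off and sometimes report something else, mostly with a low value. They report only what shows in the picture. A call takes as long as a camera call. They do not tell look-alikes from the thing itself.
- finder.boxes_of(camera, target): "extent" ([left, top, width, height] in pixels, round what is visible of it).
- finder.cut_out(camera, target): "mask" (384x512 bool, what is visible of it) and "extent" ([left, top, width, height] in pixels, round what is visible of it).
Readings, each from a call of its own:
- get_clock(): time.
- get_q(): joint angles.
- get_joint_vel(): joint speeds.
- get_tau(): joint torques, N m.
- get_eef_pos(): TCP position.
- get_orientation(): TCP orientation.
- get_force(): force on the tool from outside, world axes, zero at the start.
- get_torque(): the same for the moment, N m.
- get_grip_width(): finger opening in m.
- get_grasp_force(): force on a finger pad.
Only numpy, scipy, OpenCV 4.12 (cv2) and the standard library are available. Lean on these libraries where they do the work, as an engineer would, in place of code of your own. Each camera call takes 0.05 s, during which the arm holds its last target. There are 200 camera calls.

## Working session

There is one attempt and no reset: what is moved stays moved. The work goes in short steps, each a Python script; the robot and the scene stay as the last script left them, time stands still between calls to the robot, and variables do not carry over. Pictures are saved under pics/ and viewed, at most 10 in all, crops included, and the job is handed in when it is done.

```bash
ls; mkdir -p pics
python3 - <<'E'
from plant import *
import cv2,numpy as np
a=cams.capture("scene");b=cams.capture("side")
cv2.imwrite("pics/scene.png",a);cv2.imwrite("pics/side.png",b)
for n in("scene","side","wrist"):
    p=cams.camera_params(n);print(n,[round(float(p[k]),3) for k in("fx","fy","cx","cy","k1")],np.round(p["pose"],3).tolist())
for t in("red_mould","rack","stand","knob","jar"):
    for c in("scene","side"):
        print(t,c,[(round(d["conf"],2),[int(v) for v in d["extent"]]) for d in finder.boxes_of(c,t)])
print(get_clock(),get_grip_width(),get_orientation())
E
```

```text
pics
scene [457.086, 457.086, 259.652, 191.53, -0.068] [[-0.443, 0.669, -0.597, 1.278], [0.896, 0.319, -0.308, 0.309], [-0.015, -0.672, -0.741, 1.044], [0.0, 0.0, 0.0, 1.0]]
side [392.417, 392.417, 242.437, 194.677, -0.027] [[0.941, -0.193, 0.28, 0.196], [-0.339, -0.506, 0.793, -0.983], [-0.011, -0.841, -0.541, 0.724], [0.0, 0.0, 0.0, 1.0]]
wrist [344.564, 344.564, 252.056, 195.33, -0.057] [[0.263, 0.924, 0.277, 0.095], [0.965, -0.251, -0.077, 0.648], [-0.001, 0.287, -0.958, 0.384], [0.0, 0.0, 0.0, 1.0]]
red_mould scene [(0.89, [133, 156, 28, 26]), (0.8, [171, 165, 23, 30]), (0.62, [200, 138, 14, 25])]
red_mould side [(0.98, [212, 265, 31, 38]), (0.95, [272, 256, 27, 30]), (0.82, [292, 295, 37, 37]), (0.25, [256, 182, 21, 14])]
rack scene [(0.95, [162, 162, 72, 64])]
rack side [(0.57, [258, 224, 50, 76]), (0.39, [265, 227, 27, 28]), (0.32, [183, 142, 81, 49])]
stand scene [(0.79, [316, 225, 102, 88])]
stand side [(0.64, [182, 140, 83, 53])]
knob scene [(0.98, [330, 231, 27, 28])]
knob side [(0.47, [224, 152, 18, 16]), (0.41, [181, 140, 81, 54])]
jar scene [(0.83, [236, 231, 23, 37]), (0.54, [263, 244, 26, 44])]
jar side [(0.89, [274, 179, 23, 32]), (0.19, [188, 139, 78, 53])]
0.6 0.0868738008121327 [3.14147679e+00 7.33070036e-05 2.87487569e+00]
```

View pics/scene.png

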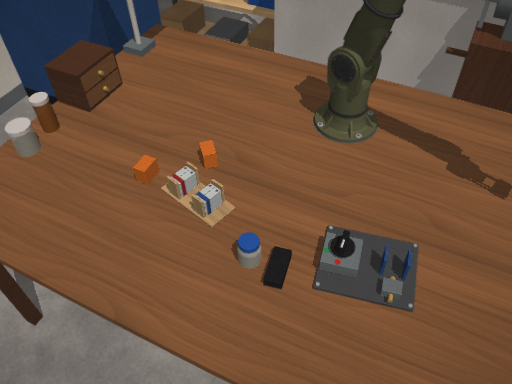

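View pics/side.png

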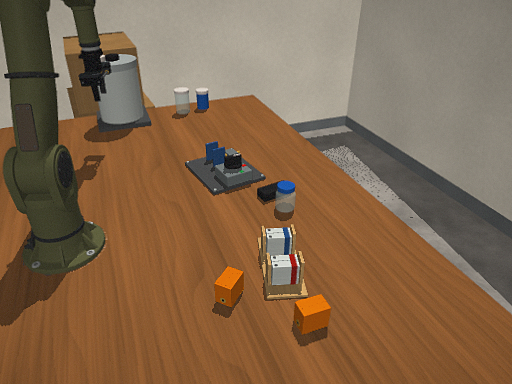

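The scene view shows two orange look-alikes at (146,169) and (208,154), the red-striped mould in the rack at (185,180) and the blue-striped one at (208,199). I choose (185,180). The stand is at (367,265), its knob at (343,245) and its channel at (395,263). In the side view the red-striped mould is at (285,268).

```bash
cat > h.py <<'E'
from plant import *
import cv2,numpy as np
from scipy.spatial.transform import Rotation as R
def K(p): return np.array([[p["fx"],0,p["cx"]],[0,p["fy"],p["cy"]],[0,0,1]])
def D(p): return np.array([p["k1"],0,0,0.])
def unproj(p,px,z):
    s=cv2.undistortPoints(np.array(px,float).reshape(-1,1,2),K(p),D(p)).reshape(-1,2)
    T=np.array(p["pose"]); d=np.c_[s,np.ones(len(s))]@T[:3,:3].T
    z=np.broadcast_to(z,len(s)); return T[:3,3]+d*((z-T[2,3])/d[:,2])[:,None]
def proj(p,X):
    T=np.linalg.inv(p["pose"]); r,_=cv2.Rodrigues(T[:3,:3])
    return cv2.projectPoints(np.array(X,float).reshape(-1,1,3),r,T[:3,3],K(p),D(p))[0].reshape(-1,2)
E
python3 - <<'E'
from h import *
p=cams.camera_params("scene")
print("rack corners",unproj(p,[(162,188),(213,221),(235,205)],.008).round(3).tolist())
print("stand corners",unproj(p,[(316,293),(414,304),(418,240),(329,229)],.012).round(3).tolist())
print("knob",unproj(p,[(343,243)],.09).round(3), "orange/jar/solder",unproj(p,[(146,172),(208,158),(248,260),(278,268)],.02).round(3).tolist())
T=np.array(cams.camera_params("wrist")["pose"]);Rt=R.from_euler("xyz",get_orientation()).as_matrix()
print("cam in tool",(Rt.T@(T[:3,3]-get_eef_pos())).round(4),(Rt.T@T[:3,:3]).round(3).tolist())
E
```

```text
rack corners [[0.56, -0.402, 0.008], [0.604, -0.193, 0.008], [0.523, -0.164, 0.008]]
stand corners [[0.696, 0.164, 0.012], [0.62, 0.397, 0.012], [0.419, 0.359, 0.012], [0.49, 0.121, 0.012]]
knob [[0.576 0.183 0.09 ]] orange/jar/solder [[0.533, -0.48, 0.02], [0.393, -0.334, 0.02], [0.687, -0.036, 0.02], [0.675, 0.047, 0.02]]
cam in tool [ 0.0792  0.0002 -0.151 ] [[0.001, -0.958, -0.287], [1.0, 0.0, 0.0], [-0.0, -0.287, 0.958]]
```

Run:
```python
from h import *
import pickle
P={}
for n,pos,yaw in(("st",[.556,.26,.22],1.82),("rk",[.56,-.285,.22],-.2)):
    bot.move_to(pos,[np.pi,0,yaw]); bot.pause(.2)
    p=cams.camera_params("wrist"); im=cams.capture("wrist"); P[n]=p; cv2.imwrite(f"pics/{n}_raw.png",im)
    big=cv2.resize(im,(800,600),interpolation=cv2.INTER_CUBIC); cv2.imwrite(f"pics/{n}.png",big)
    for t in(("stand","knob","channel") if n=="st" else ("rack","red_mould","blue_mould")):
        print(t,[(round(d["conf"],2),[int(v) for v in d["extent"]]) for d in finder.boxes_of("wrist",t)])
    print(get_clock(),get_q().round(2) if hasattr(get_q(),'round') else get_q())
pickle.dump(P,open("P.pkl","wb"))
```

```text
stand [(0.77, [152, 42, 211, 235])]
knob [(0.92, [213, 231, 66, 46])]
channel [(0.88, [151, 43, 214, 234])]
2.925 [-0.8   0.26  0.38  1.58 -0.1   1.32 -0.16]
rack [(0.81, [150, 128, 216, 123])]
red_mould [(0.92, [293, 268, 67, 70]), (0.85, [409, 130, 80, 80]), (0.58, [286, 155, 59, 85])]
blue_mould [(0.75, [171, 158, 57, 74])]
5.2917 [-0.3   0.39  0.95  1.56 -0.32  1.36 -1.09]
```

View pics/st.png

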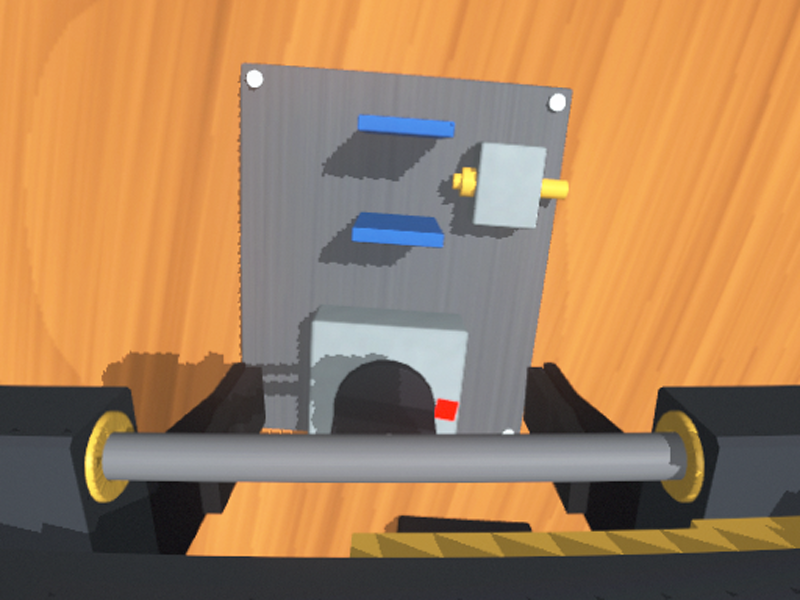

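View pics/rk.png

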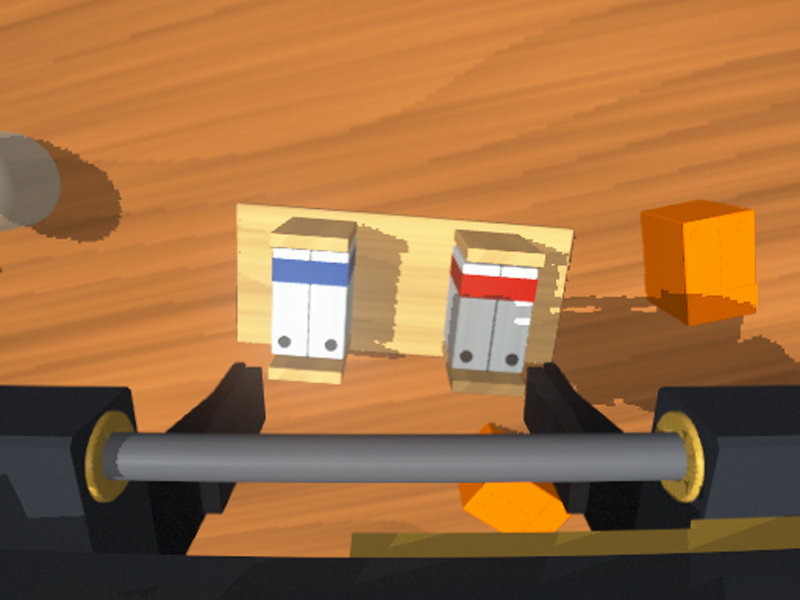

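The stand view shows base corners at (242,64) and (572,89), channel walls at (405,125) and (398,237), the nozzle tip at (453,182), and the knob partly hidden by the gripper at (385,400). The red mark is at +x. In the rack view the red-striped mould is at (497,310), with its stripe towards world +x. The blue-striped one is at (310,300), and the orange ones at (700,260) and (515,480).

```bash
cat >> h.py <<'E'
from scipy.optimize import least_squares
def fit(p,obj,px,x0,scale=1.5625,off=(0,0)):
    obj=np.array(obj,float); px=(np.array(px,float)+.5)/scale-.5+np.array(off)
    def X(v):
        c,s=np.cos(v[2]),np.sin(v[2]); return np.c_[v[0]+c*obj[:,0]-s*obj[:,1],v[1]+s*obj[:,0]+c*obj[:,1],obj[:,2]]
    f=lambda v:(proj(p,X(v))-px).ravel()
    r=least_squares(f,x0,loss="soft_l1",x_scale=[.01,.01,.05]); return r.x,f(r.x).reshape(-1,2).round(1).tolist()
E
python3 - <<'E'
from h import *
import pickle
P=pickle.load(open("P.pkl","rb"))
o=[[-.105,.1275,.012],[.105,.1275,.012],[-.025,.09,.082],[.025,.09,.082],[-.025,.04,.082],[.025,.04,.082],[.033,.065,.027]]
v,r=fit(P["st"],o,[(242,64),(572,89),(358,130),(454,137),(353,228),(443,235),(453,182)],[.556,.26,.25]);print("stand",v.round(4),r)
# rack: base corners far-left/far-right, moulds tops wall
o=[[.05,.115,.008],[.05,-.115,.008],[.036,.077,.078],[.036,.033,.078],[-.036,.077,.078],[-.036,.033,.078],[.036,-.033,.078],[.036,-.077,.078]]
v,r=fit(P["rk"],o,[(237,204),(575,230),(271,250),(350,251),(275,358),(345,362),(463,262),(546,266)],[.56,-.285,-.2]);print("rack",v.round(4),r)
c,s=np.cos(v[2]),np.sin(v[2]);print("red place",v[0]+s*.055,v[1]-c*.055)
g=unproj(P["rk"],(np.array([(500,262),(489,371)])+.5)/1.5625-.5,.068);print("groove",g.round(4).tolist())
E
```

```text
stand [0.5564 0.2558 0.1799] [[-1.4, -0.7], [1.4, -0.1], [-0.5, 0.7], [0.0, 0.9], [-0.5, -0.1], [1.1, -0.3], [0.2, -0.2]]
rack [ 0.543  -0.2862 -0.269 ] [[0.1, -0.4], [1.2, -1.3], [-0.5, -2.0], [-0.2, 0.9], [-3.4, 5.9], [-0.7, 6.6], [3.6, -0.7], [0.4, 0.3]]
red place 0.5284057735758673 -0.3392210141629859
groove [[0.5624, -0.3462, 0.068], [0.4963, -0.3301, 0.068]]
```

Run:
```python
from h import *
import pickle
x,y,w=.5285,-.3387,-.25
bot.move_to([x,y,.15],[np.pi,0,w]); bot.pause(.15)
p=cams.camera_params("wrist"); im=cams.capture("wrist"); pickle.dump(p,open("c.pkl","wb"))
cv2.imwrite("pics/close.png",cv2.resize(im[60:360,100:420],(640,600),interpolation=cv2.INTER_CUBIC))
print(finder.boxes_of("wrist","red_mould"),proj(p,[[x,y,.068]]),get_clock())
```

```text
[{'extent': [249.0, 308.0, 79.4, 30.4], 'conf': 0.92}, {'extent': [375.7, 102.9, 100.3, 105.8], 'conf': 0.76}, {'extent': [221.0, 159.6, 66.9, 95.1], 'conf': 0.66}] [[253.85515593 208.99547463]] 6.0
```

View pics/close.png

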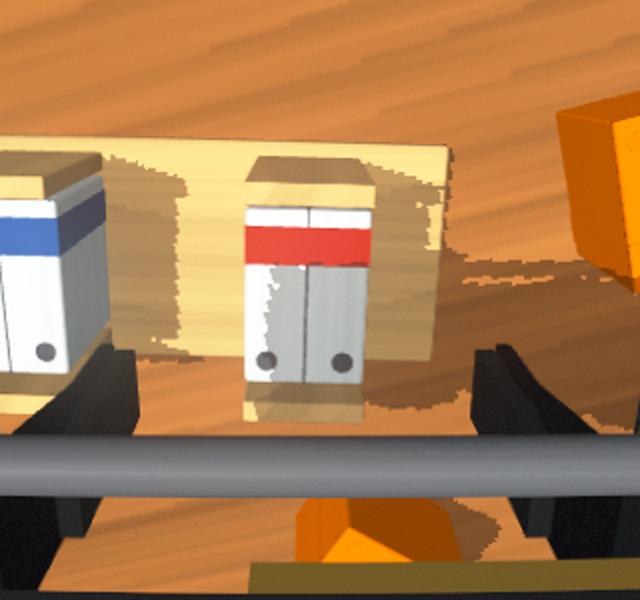

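The crop shows the red-striped mould at (307,295), between two rack walls and with its stripe at the far end. Its groove is within 1 px of the expected position, so the choice is confirmed. The orange look-alikes are well to the right and below.

```bash
cat >> h.py <<'E'
def fz(): return np.array(get_force()).round(1).tolist()
def down(pos,dz,step=.0005,lim=3.,f0=None,v=.02):
    "creep straight down until the force from below rises by lim"
    f0=get_force()[2] if f0 is None else f0; p=np.array(pos,float)
    for i in range(int(dz/step)):
        p[2]-=step; bot.move_l(p,v=v)
        if get_force()[2]-f0>lim: break
    return p
E
python3 - <<'E'
from h import *
x,y,w=.5285,-.3387,-.26
print(fz()); bot.move_to([x,y,.15],[np.pi,0,w])
bot.move_l([x,y,.036],v=.12); print(fz())
jaws.gripper_close(); print(get_grip_width(),get_grasp_force(),fz())
bot.move_l([x,y,.15],v=.12); print(fz(),get_grip_width(),get_clock())
S=[.49,-.02]
bot.move_to(S+[.15],[np.pi,0,.18]); bot.move_l(S+[.032],v=.12); bot.pause(.1)
f0=get_force()[2]; p=down(S+[.032],.008); print(p,fz(),f0)
jaws.gripper_open(); bot.pause(.1); print(fz(),get_clock(),get_grip_width())
bot.move_l(S+[.16],v=.2)
E
```

```text
[-0.2, -1.0, 0.2]
[0.4, -0.2, 0.4]
0.043735638379488746 29.92877797689289 [0.3, 0.8, 0.2]
[0.5, 0.4, -3.7] 0.043893638093436285 9.2417
[ 0.49   -0.02    0.0275] [-2.5, 0.3, 4.7] -3.0554335020812564
[0.2, 0.7, -0.1] 15.0167 0.08661445581634353
```

Run:
```python
from h import *
import pickle
S=[.49,-.02];w=.18+np.pi/2
bot.move_to(S+[.14],[np.pi,0,w]); bot.move_l(S+[.045],v=.12); f=fz()
jaws.gripper_close(); print(f,get_grip_width(),get_grasp_force(),fz())
bot.move_l(S+[.17],v=.12); print(fz(),get_clock())
a=.18; q=np.array([.5564,.2558])+np.array([-np.sin(a),np.cos(a)])*.0
bot.move_to([q[0],q[1],.165],[np.pi,0,w]); bot.pause(.3)
p=cams.camera_params("wrist"); im=cams.capture("wrist"); pickle.dump(p,open("s2.pkl","wb"))
cv2.imwrite("pics/s2.png",cv2.resize(im[:300,112:412],(600,600),interpolation=cv2.INTER_CUBIC)); cv2.imwrite("pics/s2raw.png",im)
print(get_clock(),fz(),get_eef_pos())
```

```text
[0.2, 0.4, -0.3] 0.06542802695574902 29.970351574011147 [-1.7, -0.4, 3.8]
[0.1, -0.6, -3.5] 19.8917
21.3333 [-0.8, 1.3, -3.5] [0.55656618 0.25502353 0.16539479]
```

View pics/s2.png

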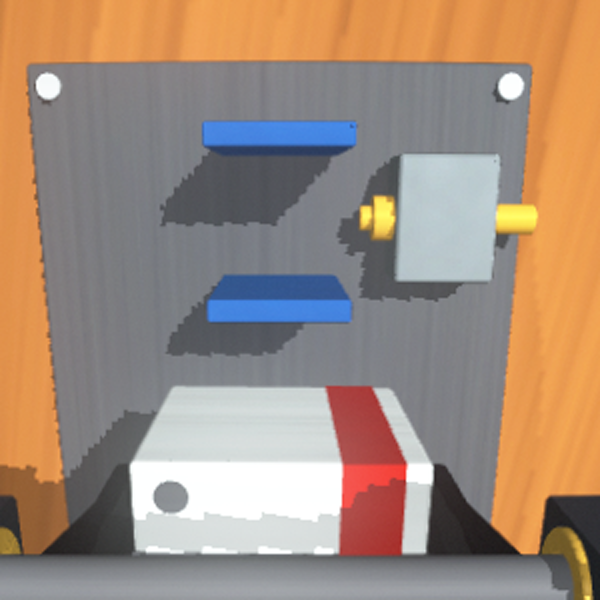

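The view shows channel wall tops at (280,134) and (280,310), the nozzle tip at (360,217), and the held mould with its top edge at row 461, stripe towards the nozzle.

Run:
```python
from h import *
import pickle
p=pickle.load(open("s2.pkl","rb"))
o=[[-.105,.1275,.012],[.105,.1275,.012],[-.025,.09,.082],[.025,.09,.082],[-.025,.04,.082],[.025,.04,.082],[.033,.065,.027],[.046,.09,.04],[.086,.09,.04],[.086,.04,.04],[.046,.04,.04]]
v,r=fit(p,o,[(28,64),(532,65),(203,145),(357,145),(207,299),(352,299),(360,217),(400,154),(499,155),(492,282),(395,281)],[.556,.26,.18],2,(112,0));print("stand",v.round(4),r)
Rt=R.from_euler("xyz",get_orientation()).as_matrix();t=np.array(get_eef_pos())
pts=[t+Rt@np.array(q) for q in([.022,-.033,-.015],[.022,.033,-.015],[.022,-.033,.045],[.022,.033,.045])]
print("mould edge pred",((proj(p,pts)-[112,0]+.5)*2-.5).round(1).tolist(),"seen (133,461),(432,461),(170,387),(393,387)")
print(get_orientation())
```

```text
stand [0.5559 0.2564 0.1777] [[-1.8, -1.0], [1.4, -1.2], [-0.5, 0.4], [-0.2, 0.5], [-0.4, 0.2], [0.2, 0.2], [0.1, 0.3], [-0.1, -0.8], [2.2, -0.7], [0.5, 0.7], [-0.4, 1.0]]
mould edge pred [[125.7, 463.7], [434.6, 463.7], [169.1, 385.3], [391.5, 385.3]] seen (133,461),(432,461),(170,387),(393,387)
[ 3.14125069e+00 -5.92274874e-04  1.74948495e+00]
```

```bash
cat >> h.py <<'E'
SX,SY,SA=.5559,.2564,.1777
def st(x,y,z): return np.array([SX+np.cos(SA)*x-np.sin(SA)*y,SY+np.sin(SA)*x+np.cos(SA)*y,z])
E
python3 - <<'E'
from h import *
w=[np.pi,0,SA+np.pi/2]
bot.move_l(st(-.004,.065,.165),rot=w,v=.12); bot.move_l(st(-.004,.065,.131),v=.1); bot.pause(.15); print(fz(),get_clock())
f0=get_force()[2]
p=down(st(-.004,.065,.131),.066,step=.006,lim=4,f0=f0,v=.06); print(p,fz())
if p[2]<.066:
    p=down(p,.010,step=.0007,lim=2,f0=f0,v=.02)
print(p,fz(),get_grip_width(),get_eef_pos(),get_clock())
E
```

```text
[-0.5, 0.7, -3.8] 22.675
[0.54047318 0.31966937 0.065     ] [0.3, -0.0, -3.2]
[0.54047318 0.31966937 0.0566    ] [-1.9, -1.2, 4.0] 0.06580247187701777 [0.54064938 0.31967554 0.05734362] 28.425
```

Run:
```python
from h import *
u=np.array([np.cos(SA),np.sin(SA),0])
F=lambda: float(np.array(get_force())@u)
z=.0570; bot.move_l(st(-.004,.065,z),v=.02); f0=F(); L=[]
for i in range(1,13):
    x=-.004+.0008*i; bot.move_l(st(x,.065,z),v=.02); L.append((round(x,4),round(F()-f0,1)))
    if F()-f0<-12: break
print(L,fz(),get_eef_pos(),get_clock())
jaws.gripper_open(); bot.pause(.15); print(fz(),get_grip_width())
bot.move_l(st(x,.065,.13),v=.15)
bot.move_l(st(0,-.0,.165),v=.2); bot.pause(.2)
p=cams.camera_params("wrist"); im=cams.capture("wrist")
import pickle; pickle.dump(p,open("s3.pkl","wb"))
cv2.imwrite("pics/s3.png",cv2.resize(im[:300,112:412],(600,600),interpolation=cv2.INTER_CUBIC)); print(get_clock())
```

```text
[(-0.0032, -1.6), (-0.0024, -4.4), (-0.0016, -6.1), (-0.0008, -5.6), (0.0, -5.2), (0.0008, -5.3), (0.0016, -5.3), (0.0024, -7.2), (0.0032, -8.5), (0.004, -10.9), (0.0048, -13.0)] [-14.6, -4.6, 16.2] [0.54476375 0.32100089 0.05757079] 31.425
[1.0, -0.5, -0.6] 0.08680728662020336
33.6667
```

View pics/s3.png

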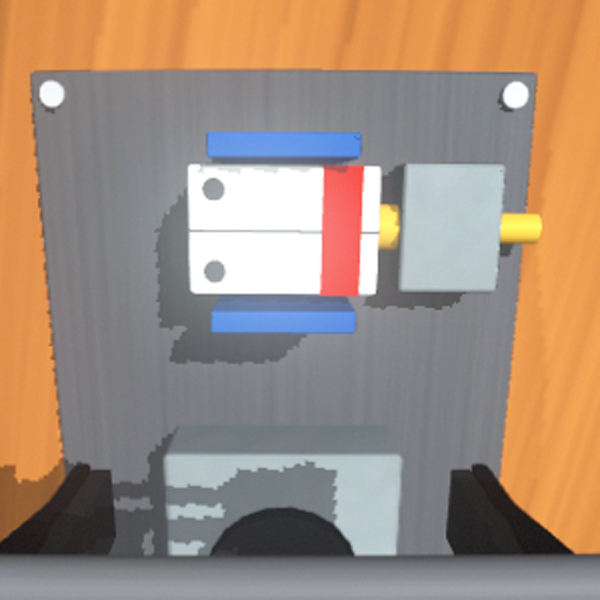

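The mould sits upright between the walls at (285,230) with its stripe end at the nozzle (385,228). I'll give it one confirming push with the open rear finger, then look at the knob.

Run:
```python
from h import *
import pickle
p=pickle.load(open("s3.pkl","rb"))
m=fit(p,[[-.033,.022,.072],[.033,.022,.072],[.033,-.022,.072],[-.033,-.022,.072]],[(189,165),(381,167),(377,293),(189,294)],[.544,.32,.18],2,(112,0))
print("mould",m,"expect",st(0,.065,0))
u=np.array([np.cos(SA),np.sin(SA),0]); F=lambda: float(np.array(get_force())@u)
bot.move_l(st(.003,.065,.165),v=.2); bot.move_l(st(.003,.065,.060),v=.15); f0=F(); L=[]
bot.move_l(st(.0085,.065,.060),v=.04)
for i in range(1,9):
    bot.move_l(st(.0085+.0008*i,.065,.060),v=.03); L.append(round(F()-f0,1))
    if F()-f0<-10: break
print(L,get_eef_pos(),get_clock())
bot.move_l(st(.003,.065,.060),v=.06); print(fz()); bot.move_l(st(.003,.065,.14),v=.2)
bot.move_l(st(0,-.145,.165),v=.25); bot.pause(.15)
p=cams.camera_params("wrist"); im=cams.capture("wrist"); pickle.dump(p,open("k.pkl","wb"))
cv2.imwrite("pics/k.png",cv2.resize(im[:300,112:412],(600,600),interpolation=cv2.INTER_CUBIC))
print(((proj(p,[st(0,-.075,.1),st(.03,-.075,.1),st(-.03,-.075,.1),st(0,-.075,.072)])-[112,0]+.5)*2-.5).round(0).tolist(),get_clock())
```

```text
mould (array([0.54437882, 0.32117694, 0.17431468]), [[-1.3, -0.3], [0.6, -0.6], [-0.2, 1.2], [0.6, 0.1]]) expect [0.54441019 0.32037644 0.        ]
[-0.3, -0.5, -1.9, -5.1, -8.4, -9.0, -10.6] [0.55482467 0.32228203 0.05954061] 37.0333
[-0.9, 0.4, 0.6]
[[282.0, 225.0], [380.0, 225.0], [184.0, 225.0], [282.0, 220.0]] 39.1167
```

View pics/k.png

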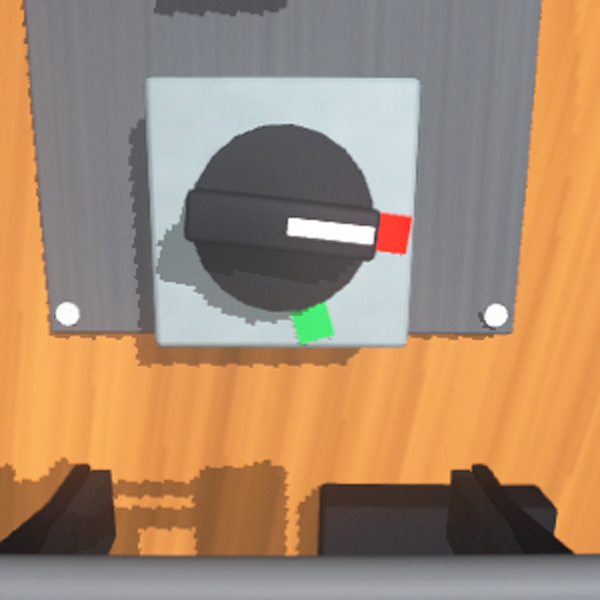

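The knob view shows the bar centred at (282,225) as predicted, the white pointer at about 0.1 rad towards the red mark (393,233), and the green mark at (312,323).

Run:
```python
from h import *
O=lambda k:[np.pi,0,SA+np.pi-k]
k=.11; Z=.0865
bot.move_to(st(0,-.075,.15),O(k)); bot.move_l(st(0,-.075,Z),v=.12); print(fz(),get_clock())
jaws.gripper_close(); print(get_grip_width(),get_grasp_force(),fz(),get_orientation())
for d in(.004,.007,.009,.0105): 
    bot.move_l(st(0,-.075,Z-d),v=.04); print(d,fz(),round(get_eef_pos()[2],4))
print(get_clock())
```

```text
[0.3, 0.3, -0.5] 40.9667
0.01568138564369768 30.00006078975275 [-0.2, -0.5, 1.0] [-3.14129331e+00 -7.98789716e-05 -3.07410100e+00]
0.004 [-2.0, -2.3, 6.9] 0.0829
0.007 [-2.8, -2.4, 7.6] 0.0803
0.009 [-3.5, -2.3, 9.2] 0.0785
0.0105 [-4.7, -1.1, 10.4] 0.0774
43.1083
```

Run:
```python
from h import *
O=lambda k:[np.pi,0,SA+np.pi-k]
Z=.0865
bot.move_l(st(0,-.075,Z-.012),v=.04); print(fz(),round(get_eef_pos()[2],4))
for k in np.linspace(.11,1.29,9)[1:]:
    bot.move_to(st(0,-.075,Z-.012),O(k)); print(round(k,2),fz(),round(float(get_torque()[2]),2),round(get_eef_pos()[2],4))
bot.pause(.2); o=get_orientation()[2]; print("knob",(SA+np.pi-o)%(2*np.pi),get_clock())
bot.move_l(st(0,-.075,Z),v=.05); print(fz(),get_eef_pos())
jaws.gripper_open(); bot.pause(.2); print(fz())
bot.move_l(st(0,-.075,.14),v=.12)
bot.move_to(st(0,-.145,.165),[np.pi,0,SA+np.pi/2]); bot.pause(.2)
im=cams.capture("wrist"); cv2.imwrite("pics/k2.png",cv2.resize(im[:300,112:412],(600,600),interpolation=cv2.INTER_CUBIC)); print(get_clock())
```

```text
[-6.9, -2.7, 18.2] 0.0773
0.26 [-6.7, -3.3, 18.7] -0.01 0.0773
0.4 [-7.3, -3.7, 19.7] -0.05 0.0773
0.55 [-6.7, -3.0, 19.4] -0.02 0.0773
0.7 [-6.5, -3.1, 19.7] 0.03 0.0773
0.85 [-7.6, -2.6, 19.4] 0.0 0.0773
1.0 [-7.2, -3.2, 19.9] -0.09 0.0773
1.14 [-7.3, -2.9, 20.3] -0.0 0.0773
1.29 [-8.0, -3.7, 20.5] -0.04 0.0772
knob 1.2902674823572355 45.625
[-1.1, -1.5, 2.3] [0.56924165 0.18230206 0.08650973]
[-0.5, 0.2, 1.1]
48.7917
```

View pics/k2.png

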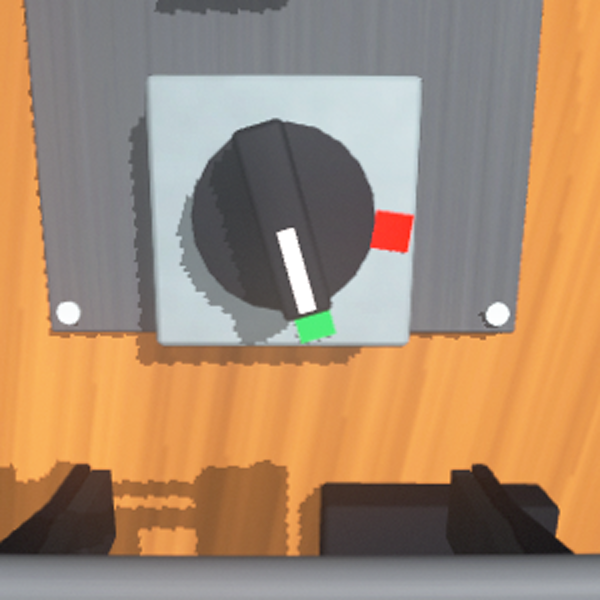

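The pointer (298,270) now lies on the green mark (315,326). The disc looks the same size as before, so the knob is fully up.

```bash
python3 -c "
from plant import *
print(bot.sign_off(),get_clock())"
```

```text
the job is handed in; nothing more can be done
the job is handed in; nothing more can be done
```

The job is handed in, at about 49 s: the red-striped mould is upright in the channel with its inlet pushed against the nozzle (a second push confirmed contact), the knob was pressed, turned clockwise to the green mark (1.29 rad) and released back up, and I did not touch the blue-striped mould, the jar or the soldering block.

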